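Level the wobbly can rack

TASK

The can rack on the worktop wobbles because its one adjustable foot, the one with the orange wing knob, hangs above the white tile under it. Screw that foot down (clockwise seen from above) until it just rests on the tile and bears a little weight, without lifting the rack off level, tipping it or shoving it along; then let go. Leave the jar, the soup can and the carton alone.

Things in the scene. Friction and masses are not known exactly. Their poses are not given: they have to be found in the camera images.
- rack: Low grey steel rack, loose, about 6 kg with its five lying cans (all one piece). Origin: centre of its footprint at worktop level, z up. Deck 200 mm (x, -130 to +70) by 300 mm (y), top 56 mm up. Fixed black feet at (x, y) = (-105,-110), (-105,+110), (+105,-110) mm; the adjustable foot is at (+105,+110) mm on a 42 mm wide ear. Over about 10 N up or down on that corner can rock the rack.
- leveller: Adjustable foot: black disc 56 mm across, 10 mm thick, one piece with steel stem and knob: all turn and sink together. Origin: centre of the disc's underside, axes as the rack's (do not turn). It starts 2 to 9 mm above a white tile, 90 mm square, fixed on the worktop below it. The tile's top is 5 to 11 mm above the worktop, not known closer and not reported: the touch must be felt.
- knob_grip (a point): Point on the screw's axis in the orange wing knob, at a good height to grip: 12 mm below the wing's top, 24 mm above its underside. The wing is a flat bar 70 mm long (this point's x axis), 15 mm thick (its y axis), 36 mm tall, z up; its underside is at least 15 mm above the ear at all times. It turns with the screw and sinks with it.
- screw (a joint): Turn of the foot's screw (rad), growing clockwise seen from above, which lowers foot and knob 14 mm a full turn (2.23 mm per rad). Starts at 0 to 0.8, end stop 6.2, stays where left. Turns freely (0.05 N m) until the disc meets the tile; from there the knob sinks no further, a gripper that follows it down feels it push back, it is stiff while turned (0.3 to 0.6 N m), and the corner rises.
- jar: Bystander: amber glass jar with yellow cap, 76 mm diameter, 120 mm tall; origin at the centre of its underside.
- soup_can: Bystander: green food can standing up, 73 mm diameter, 110 mm tall; origin at the centre of its underside.
- carton: Bystander: blue carton standing up, 60 x 100 x 150 mm (x, y, z); origin at the centre of its underside.
- stock_top (a point): Highest point of the rack's load: top of the one upper can, 192 mm above the worktop. The four lower cans (73 mm across, 110 mm long, lying along the rack's y) reach 129 mm up and keep 75 mm or more from the knob's axis.

How it is judged:
At the end, for the whole second after the job is handed in: The foot rests on the tile bearing at least 0.8 N, the rack is still level within 0.007 rad (about 1.5 mm of lift at the foot), is at rest and within 20 mm of where it stood; the robot has let go (contact force between leveller and anything else above 0.8 N and angle between rack's own z axis and vertical below 0.007 rad and distance of rack from where it was at the start of the episode below 0.02 m and linear speed of rack below 0.01 m/s); the robot touches nothing.
It fails at once if the rack is tipped by more than 0.05 rad (angle between rack's own z axis and vertical above 0.05 rad).
It fails at once if the rack is shoved more than 30 mm (distance of rack from where it was at the start of the episode above 0.03 m).
It fails at once if a bystander is moved more than 20 mm (distance of any of jar, soup_can, carton from where it was at the start of the episode above 0.02 m).
It also fails if it takes over 72 s, if anything falls off the work surface, if the arm or the gripper's body presses on something with over 40 N, if the wrist force passes 120 N, or if a joint passes its speed limit or range.

ROBOT

A 6-joint arm with a two-finger parallel gripper is mounted at the origin on the work surface. World frame = base frame: x ahead of the robot, y to its left, z up, the work surface at z = 0. Lengths are in m, angles in rad, forces in N, time in s.
With the tool pointing down it reaches from about 0.425 to 0.95 m from the base axis. Payload 3.5 kg.
Tool frame: the origin (TCP) lies between the finger pads; the fingertips stand 19 mm ahead of it and the grasp point (between the pads) is the TCP; y points along the fingers, z is the direction in which the jaws open and shut, and the axes are right-handed (so a half turn about y gives the same grasp; the last joint's range is limited). The gripper opens to 85 mm and grips with 20 to 120 N. Pads are 22 mm wide; open, the fingers measure 114 mm over their backs; the gripper's body (76 mm by 85 mm) begins 54 mm behind the grasp point. The pads swing forward as they close: fully open they stand 13 mm farther back than shut.
Start: joints at [-1.361, 0.286, 1.577, -0, 1.279, -0.15], TCP at [0.238, -0.632, 0.25] pointing down, gripper open.
Joint ranges: [-2.77, 2.77], [-0.9, 2.22], [0.21, 2.48], [-1.53, 4.67], [0.24, 2.81], [-2.84, 2.84]. Speed limits (rad/s): [2.79, 2.79, 3.14, 3.14, 3.14, 3.14].

INTERFACE

Orientations are given as a unit quaternion [x, y, z, w].
In Python, from plant import get_state, read_camera, camera_model, sign_off gives the robot as it stands.
- The arm moves only by the tool carry_out, never from a script. Its argument "moves" is a list of rows, each a list of 7 numbers: the turn, a rotation vector about the tool's x, y, z in rad, then the shift along the tool's x, y, z in m, then the closure, from -1 (fully open) to 1 (shut). In form: [[wx, wy, wz, dx, dy, dz, jaw], ...]. A call has 1 to 10 rows; each row shifts and turns the commanded pose from where the row before left it, along the tool's axes as they then stand; what a row does not reach is not made up. A row lasts 1/8 s, in which the tool goes at most 62.5 mm and 10.7 degrees, less where a joint would pass 70% of its speed; a pose out of reach is approached as far as the arm can. A call is refused whole if a number of a shift passes 0.0625 or a number of a turn 0.188, either way. A call with a gripper value outside its range is refused whole. The fingers move at their own pace and stop on an object; "squeeze" is the grip in N (left out, the last holds). Time passes only in rows, so rows that do not move let the fingers close. It gives the time, the measured TCP pose, the force and the opening at its end, in the units of the state.
- get_state(): the state, without advancing time (a new reading comes with each control period).
- read_camera(name): name is "scene" or "top"; returns the picture (480x640x3 uint8, blue, green, red); there is no depth.
- camera_model(name): a dict with "camera_matrix" (3x3 intrinsics, pixels), "pose" (4x4, takes a point from camera to world coordinates). Camera axes: x right, y down, z forward; pixel columns grow to the right and rows downward; lengths in m; the calibration is good to about 2 mm. A picture is of the moment at which its call begins. camera_model takes no time and is no camera call.
- sign_off(): hands the job in, once; it reports no verdict.
The state is a dict: "time": time; "qpos": joint angles; "dq": joint speeds; "joint_efforts": joint torques, N m; "eef_pos": TCP position; "tcp_rot": TCP orientation; "contact_force": force on the tool from outside, world axes, zero at the start; "wrist_torque": the same for the moment, N m; "opening": opening from 0.0 (shut) to 1.0 (fully open).
Only numpy, scipy, OpenCV 4.12 (cv2) and the standard library are available. Lean on these libraries where they do the work, as an engineer would, in place of code of your own. Each camera call takes 0.05 s, during which the arm holds its last target. There are 200 camera calls.

## Working session

There is one attempt and no reset: what is moved stays moved. The work goes in short steps, Python scripts to look and compute and a tool call to move; the robot and the scene stay as the last step left them, time stands still between calls to the robot, and variables do not carry over. Pictures are saved under pics/ and viewed, about 8 in all and at most 12, crops included, and the job is handed in when it is done.

Besides the shell and the picture viewer there is one more tool, called after "Emit:" as name([rows], argument=value, ...), one row to a line, values as JSON. carry_out: Moves the arm, as the interface text tells. Its arguments: {"type":"object","properties":{"moves":{"type":"array","items":{"type":"array","items":{"type":"number"}}},"squeeze":{"type":"number"}},"required":["moves"]}

```bash
mkdir -p pics
python3 - <<'E'
from plant import *
import cv2,numpy as np
s=get_state();print(s)
for n in("scene","top"):
    cv2.imwrite(f"pics/{n}0.png",read_camera(n));m=camera_model(n);print(n,np.round(m["camera_matrix"],1).tolist(),np.round(m["pose"],4).tolist())
E
```

```text
{'time': 0.0, 'qpos': array([-1.36097901e+00,  2.87203137e-01,  1.57818994e+00, -4.40570632e-06,
        1.27856699e+00, -1.50009215e-01]), 'dq': array([ 0.00104518, -0.00083667, -0.00103196,  0.0002118 ,  0.00209035,
       -0.00156213]), 'joint_efforts': array([ 5.23069994e-04, -4.05978942e+01, -2.92624694e+01, -1.37296870e-04,
        5.95402424e-03,  7.95672776e-06]), 'eef_pos': array([ 0.2375679 , -0.63115991,  0.24891512]), 'tcp_rot': array([-0.12655956,  0.69652954, -0.69485637,  0.12650652]), 'contact_force': array([-0.87586735, -0.970612  , -0.03358455]), 'wrist_torque': array([ 0.02615934, -0.00374876, -0.03033841]), 'opening': 1.0045636185946814}
scene [[537.3, 0.0, 316.4], [0.0, 537.3, 235.2], [0.0, 0.0, 1.0]] [[0.1064, 0.7641, -0.6363, 1.3339], [0.9943, -0.0743, 0.0771, -0.1338], [0.0116, -0.6408, -0.7676, 1.0331], [0.0, 0.0, 0.0, 1.0]]
top [[579.2, 0.0, 315.1], [0.0, 579.2, 235.5], [0.0, 0.0, 1.0]] [[0.0924, -0.9755, 0.1999, 0.327], [-0.9957, -0.0906, 0.0181, -0.0325], [0.0005, -0.2007, -0.9797, 1.4266], [0.0, 0.0, 0.0, 1.0]]
```

View pics/scene0.png

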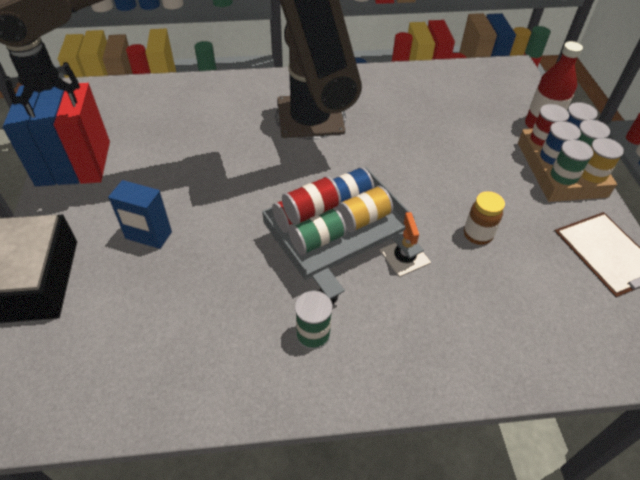

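View pics/top0.png

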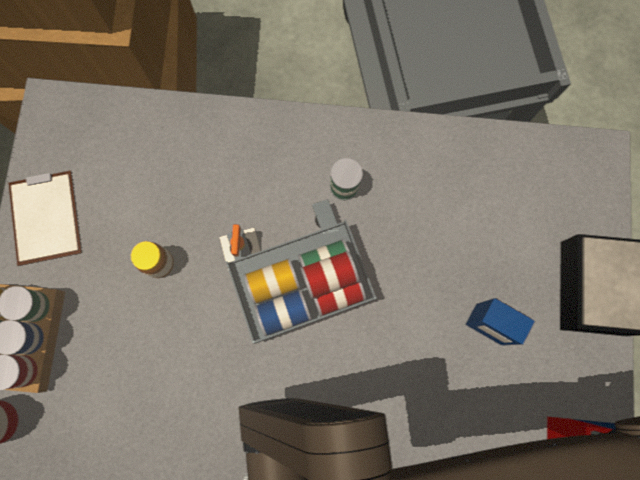

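The scene view shows the orange wing at about (411,228) over the tile at (405,258). In the top view the wing is at (236,240). The jar (149,257), soup can (346,178) and carton (500,321) are all clear of it. Next I fit the wing box to the orange masks in both views.

```bash
cat > h.py <<'E'
from plant import *
import cv2,numpy as np
from scipy.optimize import minimize
def proj(n,P):
    m=camera_model(n);T=np.linalg.inv(m["pose"]);K=np.array(m["camera_matrix"])
    p=(np.c_[P,np.ones(len(P))]@T.T)[:,:3]@K.T;return p[:,:2]/p[:,2:]
def omask(im,c,r=60):
    h=cv2.cvtColor(im,cv2.COLOR_BGR2HSV);k=((h[...,0]<18)&(h[...,0]>3)&(h[...,1]>140)&(h[...,2]>70)).astype(np.uint8)
    w=np.zeros_like(k);w[c[1]-r//2:c[1]+r//2,c[0]-r//2:c[0]+r//2]=1;return k*w
def box(x,y,z,a):  # grip point, yaw
    q=np.array([[i*.035,j*.0075,k] for i in(-1,1) for j in(-1,1) for k in(-.024,.012)])
    c,s=np.cos(a),np.sin(a);return np.c_[q[:,0]*c-q[:,1]*s+x,q[:,0]*s+q[:,1]*c+y,q[:,2]+z]
def hull(n,p,S=4):
    h=cv2.convexHull(proj(n,box(*p)).astype(np.float32))
    k=np.zeros((480*S,640*S),np.uint8);cv2.fillConvexPoly(k,np.round((h+.5)*S).astype(np.int32),1);return k
def fit(M,p0):
    B={n:cv2.resize(m,None,fx=4,fy=4,interpolation=cv2.INTER_NEAREST) for n,m in M.items()}
    def f(v):
        p=np.array(v)*[.01,.01,.01,.1];c=0
        for n in B:
            k=hull(n,p);c+=1-(k&B[n]).sum()/(k|B[n]).sum()
        return c
    s=np.array([.01,.01,.01,.1]);best=None
    for a in p0[3]:
        v=np.array([*p0[:3],a])/s
        for _ in range(2):
            r=minimize(f,v,method="Nelder-Mead",options=dict(initial_simplex=np.vstack([v]+[v+2*np.eye(4)[i] for i in range(4)]),xatol=.02,fatol=1e-4,maxiter=150));v=r.x
        if best is None or r.fun<best.fun:best=r
    return best.x*s,best.fun
E
python3 - <<'E'
from h import *
ims={n:cv2.imread(f"pics/{n}0.png") for n in("scene","top")}
C={"scene":(411,230),"top":(236,240)}
M={n:omask(ims[n],C[n]) for n in C}
def ray(n,u):
    m=camera_model(n);K=np.array(m["camera_matrix"]);T=np.array(m["pose"]);return T[:3,3],T[:3,:3]@np.linalg.inv(K)@[*u,1]
A=[];b=[]
for n in C:
    ys,xs=np.nonzero(M[n]);print(n,len(xs),xs.min(),xs.max(),ys.min(),ys.max())
    o,d=ray(n,(xs.mean(),ys.mean()));d/=np.linalg.norm(d);Q=np.eye(3)-np.outer(d,d);A.append(Q);b.append(Q@o)
p=np.linalg.lstsq(np.vstack(A),np.hstack(b),rcond=None)[0];print("tri",p)
r=fit(M,[*p,[-.6,-.2,.2,.6,1.2]]);print(r)
# rack corner points from the top view deck corners (approx z 0.056): yaw
pts=[(230,262),(346,225),(376,297),(255,341)]
for u in pts:
    o,d=ray("top",u);print(u,np.round(o+d*(.056-o[2])/d[2],3))
o=[]
for n in C:
    im=ims[n].copy();h=cv2.convexHull(proj(n,box(*r[0])).astype(np.float32));x,y=C[n]
    c=cv2.resize(im[y-45:y+45,x-50:x+50],None,fx=4,fy=4,interpolation=cv2.INTER_CUBIC)
    cv2.polylines(c,[np.int32((h-[x-50,y-45]+.5)*4)],True,(255,255,0),1);o.append(c)
cv2.imwrite("pics/fit0.png",np.hstack(o))
E
```

```text
scene 320 404 418 212 245
top 256 231 243 224 255
tri [0.56795563 0.17372769 0.10767964]
(array([0.56732009, 0.1739653 , 0.11527172, 0.01103634]), np.float64(0.5294388127723102))
(230, 262) [0.523 0.19  0.056]
(346, 225) [ 0.639 -0.079  0.056]
(376, 297) [ 0.472 -0.164  0.056]
(255, 341) [0.344 0.109 0.056]
```

View pics/fit0.png

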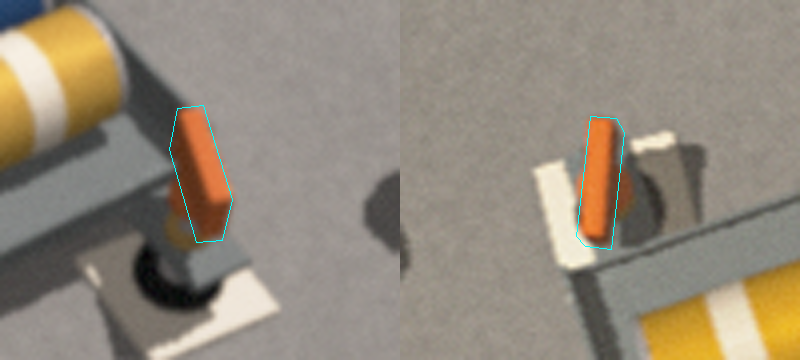

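The fit agrees with the image to about 1–2 px. The grip point is near (0.567, 0.174, 0.11), the wing's yaw is about 0.01–0.05, and the rack's yaw is about 0.41. Next I work out the tool axes and plan the approach.

```bash
cat >> h.py <<'E'
from scipy.spatial.transform import Rotation as R
def plan(pos,jaw_yaw):
    "shift in current tool axes to pos, and turns about tool y (both half-turn options) so tool z lies at jaw_yaw"
    s=get_state();A=R.from_quat(s["tcp_rot"]);M=A.as_matrix()
    y=np.arctan2(M[1,2],M[0,2]); d=[(-(jaw_yaw-y)+k*np.pi+np.pi)%(2*np.pi)-np.pi for k in(0,1)]
    print("axes",np.round(M,3).tolist(),"jaw yaw",round(y,3),"wy options",np.round(d,3),"tilt err",np.round(np.cross(M[:,1],[0,0,-1]),4))
    print("shift tool",np.round(M.T@(np.array(pos)-s["eef_pos"]),4),"q",np.round(s["qpos"],3),"pos",np.round(s["eef_pos"],4),"F",np.round(s["contact_force"],2),"T",np.round(s["wrist_torque"],3),"op",round(s["opening"],3),"t",s["time"])
E
python3 - <<'E'
from h import *
plan([.567,.174,.25],np.pi/2+.03)
# finer yaw: minAreaRect of bright top face in top view
im=cv2.imread("pics/top0.png");k=omask(im,(236,240));h=cv2.cvtColor(im,cv2.COLOR_BGR2HSV)
k=k&(h[...,2]>170);cs,_=cv2.findContours(k,0,1);c=max(cs,key=cv2.contourArea)
m=camera_model("top");K=np.array(m["camera_matrix"]);T=np.array(m["pose"])
P=[]
for u in c[:,0]:
    d=T[:3,:3]@np.linalg.inv(K)@[*u,1];P.append((T[:3,3]+d*(.122-T[2,3])/d[2])[:2])
r=cv2.minAreaRect(np.float32(P)*1000);print(r)
E
```

```text
axes [[-0.936, -0.0, 0.352], [-0.352, 0.002, -0.936], [-0.0, -1.0, -0.002]] jaw yaw -1.211 wy options [-2.812  0.33 ] tilt err [-0.0021 -0.0004 -0.    ]
shift tool [-5.918e-01  6.000e-04 -6.377e-01] q [-1.361  0.287  1.578  0.     1.279 -0.15 ] pos [ 0.2376 -0.6312  0.249 ] F [-0.62 -0.47 -0.09] T [ 0.028 -0.007 -0.042] op 0.999 t 0.1
((569.0862426757812, 176.15768432617188), (68.08058166503906, 14.290288925170898), 2.525615692138672)
```

Emit:
carry_out([
  [0,0,0,-0.0396,0,-0.0425,-1],
  [0,0,0,-0.0396,0,-0.0425,-1],
  [0,0,0,-0.0396,0,-0.0425,-1],
  [0,0,0,-0.0396,0,-0.0425,-1],
  [0,0,0,-0.0396,0,-0.0425,-1],
  [0,0,0,-0.0396,0,-0.0425,-1],
  [0,0,0,-0.0396,0,-0.0425,-1],
  [0,0,0,-0.0396,0,-0.0425,-1],
  [0,0,0,-0.0396,0,-0.0425,-1],
  [0,0,0,-0.0396,0,-0.0425,-1],
])

```text
time: 1.35
eef_pos: [0.4588, -0.0926, 0.2501]
tcp_rot: [0.126, -0.696, 0.696, -0.126]
contact_force: [0.4, -0.2, -0.4]
opening: 1.002
```

Emit:
carry_out([
  [0,0,0,-0.0396,0,-0.0425,-1],
  [0,0,0,-0.0396,0,-0.0425,-1],
  [0,0,0,-0.0396,0,-0.0425,-1],
  [0,0,0,-0.0396,0,-0.0425,-1],
  [0,0,0,-0.0396,0,-0.0425,-1],
  [0,-0.1766,0,0,0,0,-1],
  [0,-0.1766,0,0,0,0,-1],
  [0,-0.1766,0,0,0,0,-1],
  [0,-0.1766,0,0,0,0,-1],
  [0,-0.1766,0,0,0,0,-1],
])

```text
time: 2.6
eef_pos: [0.5688, 0.174, 0.2496]
tcp_rot: [-0.414, 0.574, -0.573, 0.413]
contact_force: [0.7, 0.3, -0.1]
opening: 0.999
```

Emit:
carry_out([
  [0,-0.1766,0,0,0,0,-1],
  [0,-0.1766,0,0,0,0,-1],
  [0,-0.1766,0,0,0,0,-1],
  [0,-0.1766,0,0,0,0,-1],
  [0,-0.1766,0,0,0,0,-1],
  [0,-0.1766,0,0,0,0,-1],
  [0,-0.1766,0,0,0,0,-1],
  [0,-0.1766,0,0,0,0,-1],
  [0,-0.1766,0,0,0,0,-1],
  [0,-0.1766,0,0,0,0,-1],
])

```text
time: 3.85
eef_pos: [0.5688, 0.174, 0.2496]
tcp_rot: [0.706, -0.045, 0.044, -0.706]
contact_force: [0.5, -0.5, 0.2]
opening: 1.001
```

Run:
```python
from h import *
plan([.569,.175,.25],np.pi/2+.044)
a=read_camera("scene");b=read_camera("top")
c=lambda im,x,y:cv2.resize(im[y-75:y+75,x-50:x+50],None,fx=4,fy=4,interpolation=cv2.INTER_CUBIC)
cv2.imwrite("pics/above.png",np.hstack([c(a,411,205),c(b,236,240)]))
```

```text
axes [[0.992, -0.001, 0.127], [-0.127, -0.0, 0.992], [-0.001, -1.0, -0.0]] jaw yaw 1.444 wy options [-0.171  2.971] tilt err [ 0.0001 -0.0013  0.    ]
shift tool [ 0.0001 -0.0004  0.001 ] q [ 0.126  0.113  1.78   0.     1.25  -1.317] pos [0.5688 0.174  0.2496] F [ 0.5  -0.51  0.19] T [-0.04   0.024  0.006] op 1.001 t 3.85
```

View pics/above.png

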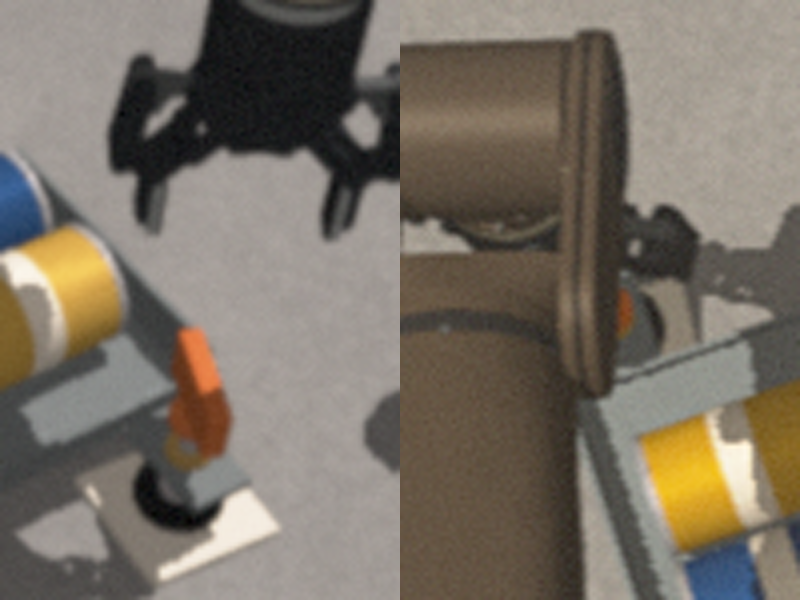

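Emit:
carry_out([
  [0,-0.171,0,0,0,0,-1],
  [0,0,0,0,0.034,0.001,-1],
  [0,0,0,0,0.034,0,-1],
  [0,0,0,0,0.034,0,-1],
  [0,0,0,0,0.0346,0,-1],
  [0,0,0,0,0,0,-1],
], squeeze=30)

```text
time: 4.7
eef_pos: [0.5664, 0.1747, 0.11]
tcp_rot: [0.707, 0.01, -0.015, -0.707]
contact_force: [0.6, -0.4, 0.1]
opening: 1.001
```

Run:
```python
from h import *
plan([.569,.175,.113],np.pi/2+.044)
a=read_camera("scene")
c=lambda im,x,y:cv2.resize(im[y-50:y+50,x-60:x+60],None,fx=6,fy=6,interpolation=cv2.INTER_CUBIC)
cv2.imwrite("pics/down.png",c(a,411,220))
```

```text
axes [[0.999, -0.008, -0.036], [0.036, -0.001, 0.999], [-0.008, -1.0, -0.001]] jaw yaw 1.606 wy options [-0.008  3.133] tilt err [ 0.001 -0.008  0.   ]
shift tool [ 0.0025 -0.003   0.0002] q [ 0.128  0.265  1.879  0.     1.006 -1.478] pos [0.5664 0.1747 0.11  ] F [ 0.59 -0.35  0.14] T [0.008 0.009 0.026] op 1.001 t 4.7
```

View pics/down.png

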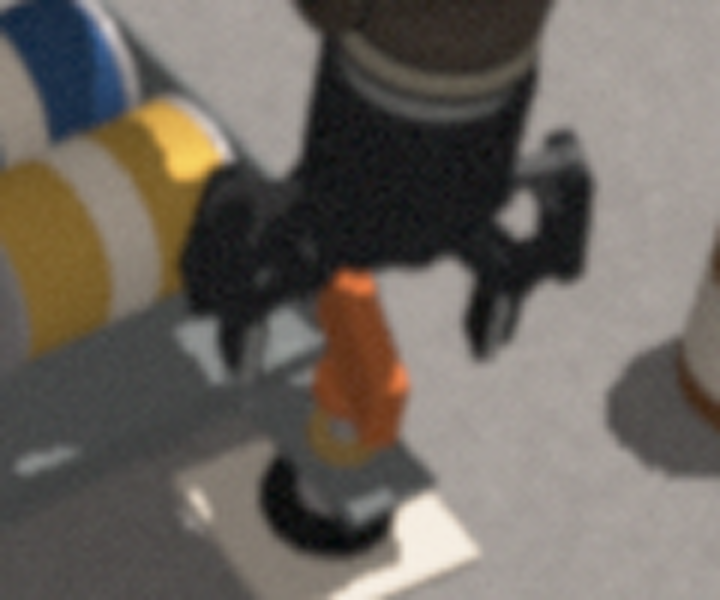

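Emit:
carry_out([
  [0,-0.008,-0.008,0.0025,-0.003,0,-1],
  [0,0,0,0,0,0,0.3],
  [0,0,0,0,0,0,0.6],
  [0,0,0,0,0,0,0.6],
  [0,0,0,0,0,0,0.6],
], squeeze=25)

```text
time: 5.38
eef_pos: [0.5716, 0.1751, 0.1168]
tcp_rot: [-0.707, -0.019, 0.013, 0.707]
contact_force: [0.3, 1.1, -0.9]
opening: 0.201
```

Emit:
carry_out([
  [0,0,0,0,0,0,0.75],
  [0,0,0,0,0,0,1],
  [0,0,0,0,0,0,1],
  [0,0,0,0,0,0,1],
])

```text
time: 5.88
eef_pos: [0.5717, 0.175, 0.1168]
tcp_rot: [0.707, 0.019, -0.014, -0.707]
contact_force: [-0.6, -1.7, 2.2]
opening: 0.166
```

Run:
```python
from h import *
plan([.569,.175,.113],np.pi/2+.044)
```

```text
axes [[0.999, 0.008, -0.046], [0.046, -0.0, 0.999], [0.008, -1.0, -0.0]] jaw yaw 1.617 wy options [ 2.000e-03 -3.139e+00] tilt err [0.0001 0.0079 0.    ]
shift tool [-0.0027  0.0038  0.0002] q [ 1.280e-01  2.590e-01  1.872e+00 -1.000e-03  1.003e+00 -1.489e+00] pos [0.5717 0.175  0.1168] F [-0.59 -1.7   2.16] T [-0.378  0.091 -0.021] op 0.166 t 5.875
```

The last correction doubled a lag that would have settled by itself, so I loosen, re-centre and grip again.

Emit:
carry_out([
  [0,0,0,0,0,0,0.5],
  [0,0,0,0,0,0,0.5],
  [0,0,0.008,-0.0035,0.003,0,0.5],
  [0,0,0,0,0,0,0.5],
  [0,0,0,0,0,0,0.5],
  [0,0,0,0,0,0,0.5],
])

```text
time: 6.62
eef_pos: [0.5682, 0.175, 0.1137]
tcp_rot: [-0.707, -0.016, 0.016, 0.707]
contact_force: [-0.2, -0.1, 0.2]
opening: 0.247
```

Emit:
carry_out([
  [0,0,0,0,0,0,0.7],
  [0,0,0,0,0,0,1],
  [0,0,0,0,0,0,1],
  [0,0,0,0,0,0,1],
])

```text
time: 7.12
eef_pos: [0.5683, 0.1748, 0.1139]
tcp_rot: [0.707, 0.016, -0.016, -0.707]
contact_force: [0.6, -2.0, 1.2]
opening: 0.174
```

Run:
```python
from h import *
plan([.568,.175,.114],np.pi/2+.044)
```

```text
axes [[0.999, 0.0, -0.046], [0.046, -0.001, 0.999], [0.0, -1.0, -0.001]] jaw yaw 1.617 wy options [ 2.000e-03 -3.139e+00] tilt err [0.0005 0.0002 0.    ]
shift tool [-0.0003 -0.0001  0.0003] q [ 1.280e-01  2.600e-01  1.877e+00 -1.000e-03  1.005e+00 -1.489e+00] pos [0.5683 0.1748 0.1139] F [ 0.55 -2.01  1.17] T [-0.406  0.024 -0.065] op 0.174 t 7.125
```

Emit:
carry_out([
  [0,0.1,0,0,0.00022,0,1],
  [0,0.1,0,0,0.00022,0,1],
  [0,0.1,0,0,0.00022,0,1],
  [0,0.1,0,0,0.00022,0,1],
])

```text
time: 7.62
eef_pos: [0.5683, 0.1745, 0.113]
tcp_rot: [0.696, -0.125, 0.125, -0.695]
contact_force: [-1.3, -3.0, 1.0]
opening: 0.171
```

Run:
```python
from h import *
plan([.568,.175,.114],np.pi/2+.044)
```

```text
axes [[0.937, 0.0, 0.349], [-0.349, -0.001, 0.937], [0.001, -1.0, -0.001]] jaw yaw 1.214 wy options [-0.4    2.741] tilt err [0.0014 0.0001 0.    ]
shift tool [-0.0005 -0.001   0.0004] q [ 0.128  0.261  1.877 -0.002  1.003 -1.086] pos [0.5683 0.1745 0.113 ] F [-1.27 -2.97  1.01] T [-0.601  0.008  0.039] op 0.171 t 7.625
```

Emit:
carry_out([
  [0,0.1,0,0,0.00022,0,1],
  [0,0.1,0,0,0.00022,0,1],
  [0,0.1,0,0,0.00022,0,1],
  [0,0.1,0,0,0.00022,0,1],
])

```text
time: 8.12
eef_pos: [0.5682, 0.1742, 0.1121]
tcp_rot: [0.658, -0.261, 0.261, -0.656]
contact_force: [-1.2, -3.7, 2.1]
opening: 0.171
```

```bash
cat > st.py <<'E'
from h import *
s=get_state();M=R.from_quat(s["tcp_rot"]).as_matrix();y=np.arctan2(M[1,2],M[0,2])
print("turned",round((1.617-y)%(2*np.pi),3),"pos",np.round(s["eef_pos"],4),"F",np.round(s["contact_force"],2),"T",np.round(s["wrist_torque"],3),"q6",round(s["qpos"][5],3),"op",round(s["opening"],3))
E
python3 st.py
```

```text
turned 0.802 pos [0.5682 0.1742 0.1121] F [-1.18 -3.74  2.09] T [-0.709  0.142  0.029] q6 -0.686 op 0.171
```

Emit:
carry_out([
  [0,0.1,0,0,0.00022,0,1],
  [0,0.1,0,0,0.00022,0,1],
])

```text
time: 8.38
eef_pos: [0.5681, 0.1741, 0.1116]
tcp_rot: [0.629, -0.325, 0.325, -0.627]
contact_force: [-1.0, -4.7, 1.8]
opening: 0.171
```

```bash
python3 st.py
```

```text
turned 1.002 pos [0.5681 0.1741 0.1116] F [-0.98 -4.66  1.84] T [-0.866  0.171  0.085] q6 -0.486 op 0.171
```

Emit:
carry_out([
  [0,0.1,0,0.00065,0.00022,-0.00046,1],
  [0,0.1,0,0,0.00022,0,1],
])

```text
time: 8.62
eef_pos: [0.5679, 0.1737, 0.1112]
tcp_rot: [0.593, -0.387, 0.386, -0.592]
contact_force: [-0.8, -2.4, 1.6]
opening: 0.172
```

```bash
python3 st.py
```

```text
turned 1.203 pos [0.5679 0.1737 0.1112] F [-0.76 -2.37  1.63] T [-0.521  0.274  0.046] q6 -0.287 op 0.172
```

Emit:
carry_out([
  [0,0.1,0,0,0.00022,0,1],
  [0,0.1,0,0,0.00022,0,1],
])

```text
time: 8.88
eef_pos: [0.5678, 0.1737, 0.1108]
tcp_rot: [0.551, -0.444, 0.444, -0.55]
contact_force: [-0.7, -3.0, 3.1]
opening: 0.176
```

```bash
python3 st.py
```

```text
turned 1.403 pos [0.5678 0.1737 0.1108] F [-0.75 -3.04  3.06] T [-0.639  0.328  0.055] q6 -0.087 op 0.176
```

Emit:
carry_out([
  [0,0.1,0,0,0.00022,0,1],
  [0,0.1,0,0,0.00022,0,1],
])

```text
time: 9.12
eef_pos: [0.5676, 0.1736, 0.1103]
tcp_rot: [0.505, -0.496, 0.496, -0.503]
contact_force: [-1.9, -2.5, 3.2]
opening: 0.172
```

```bash
python3 st.py
```

```text
turned 1.602 pos [0.5676 0.1736 0.1103] F [-1.89 -2.53  3.16] T [-0.594  0.398  0.041] q6 0.113 op 0.172
```

Emit:
carry_out([
  [0,0.1,0,0,0.00022,0,1],
  [0,0.1,0,0,0.00022,0,1],
])

```text
time: 9.38
eef_pos: [0.5675, 0.1736, 0.1099]
tcp_rot: [-0.453, 0.544, -0.544, 0.451]
contact_force: [-2.5, -2.1, 2.9]
opening: 0.17
```

```bash
python3 st.py
```

```text
turned 1.802 pos [0.5675 0.1736 0.1099] F [-2.52 -2.09  2.92] T [-0.667  0.487  0.034] q6 0.313 op 0.17
```

Emit:
carry_out([
  [0,0.1,0,0,0.00022,0,1],
  [0,0.1,0,0,0.00022,0,1],
])

```text
time: 9.62
eef_pos: [0.5673, 0.1737, 0.1094]
tcp_rot: [-0.396, 0.587, -0.586, 0.394]
contact_force: [-2.4, -3.8, 3.4]
opening: 0.169
```

```bash
python3 st.py
```

```text
turned 2.002 pos [0.5673 0.1737 0.1094] F [-2.37 -3.76  3.37] T [-0.623  0.585  0.092] q6 0.513 op 0.169
```

Emit:
carry_out([
  [0,0.1,0,0,0.00022,0,1],
  [0,0.1,0,0,0.00022,0,1],
])

```text
time: 9.88
eef_pos: [0.5672, 0.1738, 0.109]
tcp_rot: [-0.336, 0.623, -0.623, 0.333]
contact_force: [-3.0, -2.3, 4.2]
opening: 0.173
```

```bash
python3 st.py
```

```text
turned 2.202 pos [0.5672 0.1738 0.109 ] F [-2.99 -2.28  4.18] T [-0.625  0.634  0.042] q6 0.713 op 0.173
```

Emit:
carry_out([
  [0,0.1,0,0,0.0002,0,1],
  [0,0.1,0,0,0.0002,0,1],
])

```text
time: 10.12
eef_pos: [0.5671, 0.1738, 0.1085]
tcp_rot: [-0.272, 0.653, -0.653, 0.269]
contact_force: [-3.1, -2.2, 4.3]
opening: 0.174
```

```bash
python3 st.py
```

```text
turned 2.403 pos [0.5671 0.1738 0.1085] F [-3.11 -2.19  4.3 ] T [-0.545  0.622  0.048] q6 0.913 op 0.174
```

Emit:
carry_out([
  [0,0.1,0,0,0.0002,0,1],
  [0,0.1,0,0,0.0002,0,1],
])

```text
time: 10.38
eef_pos: [0.5669, 0.174, 0.108]
tcp_rot: [-0.205, 0.677, -0.677, 0.202]
contact_force: [-4.8, -2.7, 4.3]
opening: 0.17
```

```bash
python3 st.py
```

```text
turned 2.603 pos [0.5669 0.174  0.108 ] F [-4.83 -2.66  4.33] T [-0.532  0.773  0.062] q6 1.113 op 0.17
```

Emit:
carry_out([
  [0,0.1,0,0.0008,0.0002,0,1],
  [0,0.1,0,0,0.0002,0,1],
])

```text
time: 10.62
eef_pos: [0.5666, 0.1739, 0.1076]
tcp_rot: [-0.136, 0.694, -0.694, 0.134]
contact_force: [-1.9, 0.2, 2.3]
opening: 0.17
```

```bash
python3 st.py
```

```text
turned 2.803 pos [0.5666 0.1739 0.1076] F [-1.95  0.25  2.3 ] T [-0.169  0.51   0.04 ] q6 1.312 op 0.17
```

Emit:
carry_out([
  [0,0.1,0,0,0.0002,0,1],
  [0,0.1,0,0,0.0002,0,1],
])

```text
time: 10.88
eef_pos: [0.5664, 0.1741, 0.1073]
tcp_rot: [-0.067, 0.704, -0.704, 0.064]
contact_force: [-3.6, -0.1, 3.4]
opening: 0.171
```

```bash
python3 st.py
```

```text
turned 3.003 pos [0.5664 0.1741 0.1073] F [-3.59 -0.06  3.39] T [-0.177  0.619  0.292] q6 1.512 op 0.171
```

The torque has jumped to 0.29 N m, so the foot has probably touched. I turn a small step further without following down.

Emit:
carry_out([
  [0,0.1,0,0,0,0,1],
])

```text
time: 11.0
eef_pos: [0.5663, 0.1742, 0.1072]
tcp_rot: [-0.032, 0.707, -0.706, 0.029]
contact_force: [-4.1, 0.2, 3.6]
opening: 0.171
```

```bash
python3 st.py
```

```text
turned 3.102 pos [0.5663 0.1742 0.1072] F [-4.05  0.21  3.62] T [-0.048  0.534  0.309] q6 1.611 op 0.171
```

Emit:
carry_out([
  [0,0,0,0,0,0,1],
  [0,0,0,0,0,0,0.7],
  [0,0,0,0,0,0,0.3],
  [0,0,0,0,0,0,0.3],
  [0,0,0,0,0,0,0.3],
])

```text
time: 11.62
eef_pos: [0.5678, 0.1737, 0.1072]
tcp_rot: [-0.031, 0.706, -0.706, 0.031]
contact_force: [0.3, -0.2, -0.3]
opening: 0.35
```

```bash
python3 st.py
python3 - <<'E'
from h import *
a=read_camera("scene")
cv2.imwrite("pics/rel.png",cv2.resize(a[165:285,345:485],None,fx=5,fy=5,interpolation=cv2.INTER_CUBIC))
E
```

```text
turned 3.1 pos [0.5678 0.1737 0.1072] F [ 0.27 -0.18 -0.3 ] T [-0.014 -0.06   0.068] q6 1.609 op 0.35
```

View pics/rel.png

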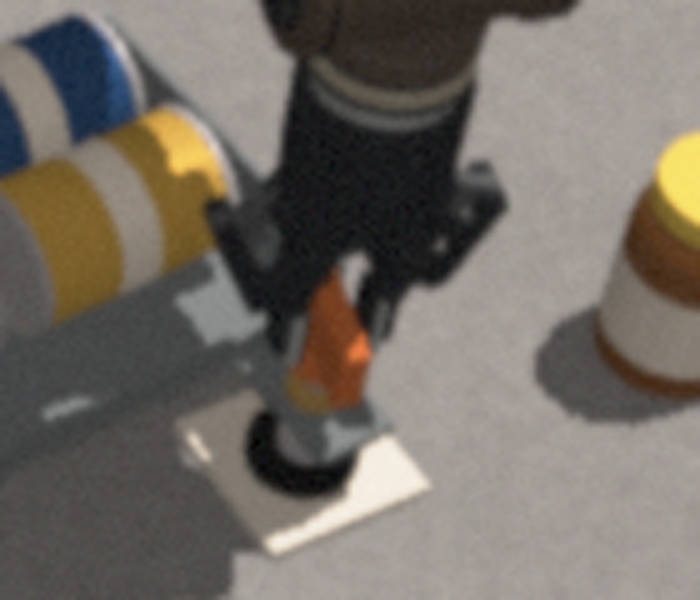

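The jaws are open and clear, and the wrist forces are back to zero. The disc sits on the tile at about (300,465) in the crop. I regrip to confirm that the screw is still stiff, meaning the foot is loaded, with no downward push.

Emit:
carry_out([
  [0,0,0,0,0,0,0.7],
  [0,0,0,0,0,0,1],
  [0,0,0,0,0,0,1],
  [0,0,0,0,0,0,1],
  [0,0.05,0,0,0,0,1],
])

```text
time: 12.3
eef_pos: [0.5676, 0.1742, 0.1073]
tcp_rot: [-0.013, 0.707, -0.707, 0.014]
contact_force: [0.0, 4.0, -0.0]
opening: 0.172
```

```bash
python3 st.py
```

```text
turned 3.15 pos [0.5676 0.1742 0.1073] F [ 0.04  4.02 -0.01] T [ 0.612 -0.075  0.297] q6 1.659 op 0.172
```

Emit:
carry_out([
  [0,0,0,0,0,0,1],
  [0,0,0,0,0,0,0.6],
  [0,0,0,0,0,0,0.2],
  [0,0,0,0,0,0,-1],
  [0,0,0,0,0,0,-1],
  [0,0,0,0,0,0,-1],
  [0,0,0,0,0,0,-1],
])

```text
time: 13.18
eef_pos: [0.5675, 0.1737, 0.1073]
tcp_rot: [0.013, -0.707, 0.707, -0.013]
contact_force: [-0.1, -0.4, 0.4]
opening: 1.001
```

```bash
python3 st.py
```

```text
turned 3.15 pos [0.5675 0.1737 0.1073] F [-0.13 -0.43  0.41] T [-0.025 -0.    -0.006] q6 1.659 op 1.001
```

The screw was stiff straight away (0.30 N m) with zero vertical push, so the foot is loaded. Now I lift clear and check the rack.

Emit:
carry_out([
  [0,0,0,0,-0.02,0,-1],
  [0,0,0,0,-0.04,0,-1],
  [0,0,0,0,-0.05,0,-1],
  [0,0,0,0,-0.05,0,-1],
  [0,0,0,0,0,0,-1],
  [0,0,0,0,0,0,-1],
  [0,0,0,0,0,0,-1],
  [0,0,0,0,0,0,-1],
])

```text
time: 14.18
eef_pos: [0.5668, 0.1737, 0.2656]
tcp_rot: [0.014, -0.707, 0.707, -0.012]
contact_force: [2.0, -0.5, -0.1]
opening: 1.005
```

```bash
python3 st.py
python3 - <<'E'
from h import *
a=read_camera("scene");b=cv2.imread("pics/scene0.png")
c=lambda im:cv2.resize(im[160:360,255:445],None,fx=2.1,fy=2.1,interpolation=cv2.INTER_CUBIC)
cv2.imwrite("pics/end.png",np.hstack([c(b),c(a)]))
# rack/bystander shift old->new by template matching
for n,(x,y,w,h) in dict(cans=(285,180,60,70),frontear=(300,255,45,45),soup=(292,290,42,60),jar=(463,190,45,56),carton=(108,180,66,70)).items():
    r=cv2.matchTemplate(a,b[y:y+h,x:x+w],cv2.TM_CCOEFF_NORMED);_,v,_,p=cv2.minMaxLoc(r);print(n,p[0]-x,p[1]-y,round(v,3))
E
```

```text
turned 3.15 pos [0.5668 0.1737 0.2656] F [ 1.98 -0.47 -0.12] T [0.011 0.009 0.019] q6 1.659 op 1.005
cans 0 0 0.875
frontear -1 0 0.735
soup 0 0 0.999
jar 0 0 0.999
carton 0 0 0.853
```

View pics/end.png

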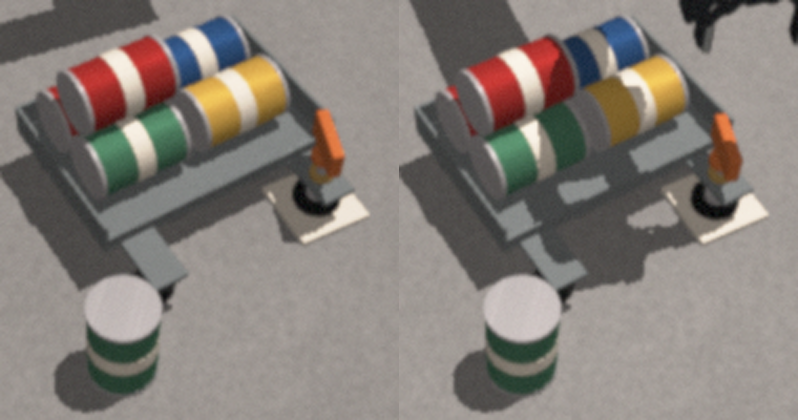

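The rack, cans and bystanders look unmoved (shifts of 1 px or less), the disc sits on the tile, and the gripper is clear.

```bash
python3 -c "from plant import *;print(sign_off())"
```

```text
the job is handed in; nothing more can be done
None
```

I screwed the foot down until it rested on the tile, let go, moved the gripper clear and handed the job in at about 14 s. `sign_off()` gave no verdict.

- **Turning:** I turned the knob about 3.15 rad clockwise. The turning torque jumped from about 0.05 to 0.3 N m between 2.8 and 3.0 rad, which was the touch. I stopped roughly 0.15–0.35 rad past it, an estimated 0.3–0.8 mm of screw. If all of that lifted the corner, the tilt would be about 0.005 rad or less. The push on the gripper was only about 3–4 N and barely changed at touch, so I judged it from the torque.
- **Load check:** After letting go once, I gripped again without pushing down. The screw was stiff at once (0.30 N m), so the foot bears weight. I did not measure the load or the tilt directly.
- **Final check:** With the jaws open and the gripper about 0.15 m above the knob, the last picture shows the disc on the tile. The soup can, jar and carton had not moved, and the rack had shifted at most 1 pixel. Shadows made the rack and carton matches weaker (scores 0.74–0.88).
- **What went wrong:** My first grip was about 3 mm off because I corrected for a lag that settles by itself. I loosened and gripped again before turning. While turning, side forces reached about 5 N, and I eased them with two shifts of under 1 mm.

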